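# Roll valve spindles on the surface plate and reject any that are bent

### The arm

A 6-joint arm with a two-finger parallel gripper is mounted at the origin on the work surface. World frame = base frame: x ahead of the robot, y to its left, z up, the work surface at z = 0. Lengths are in mm, angles in rad, forces in N, time in s.
With the tool pointing down it reaches from about 400 to 925 mm from the base axis. Payload 12.5 kg.
Tool frame: the origin (TCP) lies midway between the tips of the shut fingers; the grasp point (between the pads) lies 19 mm behind it (env.tcp_to_grasp is the distance from the TCP to the grasp point, in mm); z points along the fingers, y is the line along which they close (so a half turn about z gives the same grasp; the last joint's range is limited). The gripper opens to 95 mm and grips with 3 to 60 N. Pads are 20 mm wide; open, the fingers measure 119 mm over their backs; the gripper's body (75 mm by 180 mm) begins 59 mm behind the grasp point.
Start: joints at [-1.285, 0.491, 1.559, -0, 1.092, -0.106], TCP at [238.682, -577.649, 214.661] pointing down, gripper open.
Joint ranges: [-3.1, 3.1], [-0.84, 2.19], [0.05, 2.79], [-1.13, 4.28], [0.06, 2.93], [-2.69, 2.69]. Speed limits (rad/s): [2.22, 2.22, 2.79, 3.14, 3.14, 3.14].

### API

Orientations are given as [roll, pitch, yaw] about the fixed x, y, z axes, in that order (R = Rz(yaw) Ry(pitch) Rx(roll)).
In Python, from cell import env gives the robot as it stands. The module is installed in compiled form; this text tells all that it offers.
- The arm moves only by the tool step_arm, never from a script. Its argument "plan" is a list that holds one entry, the list of rows, each a list of 5 numbers: the shift along the tool's x, y, z in mm, then the turn about the tool's z in degrees, then the opening, from -1 (shut) to 1 (fully open). A call has 1 to 8 rows; each row is the pose to reach, as a shift and turn from the pose commanded when the call began, along the tool's axes at that moment; what a row does not reach only later rows make up. A row lasts 1/12 s, in which the tool goes at most 41.7 mm and 7.16 degrees, less where a joint would pass 70% of its speed; a pose out of reach is approached as far as the arm can. A call with a gripper value outside its range is refused whole. The fingers move at their own pace and stop on an object; the grip force is fixed at half the most. Time passes only in rows, so rows that repeat a pose let the fingers close. It gives the time, the measured TCP pose, the force, the opening and the grip force at its end, in the units of the state.
- env.state(): the state, without advancing time (a new reading comes with each control period).
- env.read_camera(name): name is "side" or "top"; returns the picture (420x560x3 uint8, blue, green, red); there is no depth.
- env.get_calibration(name): a dict with "K" (3x3 intrinsics, pixels), "extrinsics" (4x4, takes a point from world to camera coordinates). Camera axes: x right, y up, looking along -z (the intrinsics and any distortion apply to the point x, -y, -z); pixel columns grow to the right and rows downward; lengths in mm; the calibration is good to about 2 mm. A picture is of the moment at which its call begins. get_calibration takes no time and is no camera call.
- env.job_done(): hands the job in; it is judged then, once.
The state is a dict: "t": time; "joints": joint angles; "qvel": joint speeds; "tau": joint torques, N m; "eef_pos": TCP position; "tcp_rot": TCP orientation; "ft_force": force on the tool from outside, world axes, zero at the start; "moment": the same for the moment, N m; "opening": opening from 0.0 (shut) to 1.0 (fully open); "grip_force": force on a finger pad.
Only numpy, scipy, OpenCV 4.12 (cv2) and the standard library are available. Lean on these libraries where they do the work, as an engineer would, in place of code of your own. Each camera call takes 0.05 s, during which the arm holds its last target. There are 200 camera calls.

### The job

Check the three valve spindles for straightness: first roll each of them at least 60 mm, about one turn, across the granite surface plate towards the steel stop bar; a true one rolls on freely when let go, a bent one rocks or wobbles and soon stops. When all three have been tried, put any that rocks or wobbles into the grey reject tray and leave those that roll true lying on the plate, flush along the stop bar and at rest. Do not lift the true ones off the plate, let no spindle fall off it, and leave the other things on the cart where they are.

Things in the scene. Friction and masses are not known exactly. Their poses are not given: they have to be found in the camera images.
- spindle_a: stainless valve spindle lying on the plate, one of three alike: ground barrel 20 mm thick, 84 mm long; threaded end 14 mm thick, 22 mm long at +y; square drive 10 mm across, 14 mm long at -y; about 0.24 kg. Origin: on its axis, mid-barrel, 10 mm above what it lies on; own y: along it (x, z turn as it rolls). Any of the three may be bent: a bent barrel's middle is 2.2 mm off the line of its ends, hard to tell at sight
- spindle_b: valve spindle like spindle_a. How they behave: pushed and let go at 0.14 to 0.17 m/s, a true one rolls on by itself 45 to 75 mm (it slows by about 0.2 m/s each second); a bent one must lift itself over a high spot each half turn, so it soon rocks or sticks and stops within 30 mm of where the push ended; pushed on slowly it may slide. Let go slower a true one hardly rolls on; let go faster a bent one may tumble over
- spindle_c: valve spindle like spindle_a. The names a, b, c say nothing of which is bent; find out by rolling. A true one that meets the bar may bounce back a little or lie askew: press its middle against the bar to lay it flush
- plate: dark granite surface plate, fixed, level, 320 mm (own x) by 450 mm (own y), its flat top 70 mm above the cart top. Origin: centre of its underside, on the cart top; own x points from the robot's side towards the stop bar. The spindles start side by side 145 mm apart along own y, in the half nearer the robot, roughly parallel to the bar (within 0.1 rad)
- bar (a point): the steel stop bar screwed to the plate: 430 mm long (own y), 20 mm wide, 16 mm high. This point: middle of the foot of the face that looks to the robot, on the plate's top; own x points on across the bar (spindles arrive from -x), own y along it, z up. A spindle lying flush along it has its axis at x = -10 mm, z = 10 mm; to grip a spindle across, keep it some 45 mm clear of the bar, for the far finger
- reject_tray: the open grey plastic reject tray, fixed on the cart top to the left or the right of the plate: 190 mm (own x) by 110 mm (own y) outside, 40 mm high, walls 4 mm, floor 4 to 5 mm thick. Origin: centre of its underside
- test_plug: yellow plastic test plug, 36 mm across, 40 mm high, standing on the plate behind the bar; origin centre of underside, a bystander
- dial_indicator: aluminium dial indicator, 58 mm across, lying face up in an open wooden case 170 by 105 by 30 mm, on the side of the plate away from the tray; origin centre of underside, a bystander
- gauge_block: steel gauge block 22 by 35 by 20 mm on the plate behind the bar; origin centre of underside, a bystander
Things that resemble listed ones, but are neither listed nor needed, are in the scene too. What is shaped like the reject_tray but green is not meant.

How it is judged (in metres and radians):
On the way, in this order (a step that is already met when the one before it is completed fails the run):
1. a spindle rolls on the plate (((y of spindle_a in the frame of bar between -0.225 and 0.225 m and z of spindle_a in the frame of bar between 0.005 and 0.016 m and angular speed of spindle_a above 1 rad/s and linear speed of spindle_a above 0.008 m/s) or (y of spindle_b in the frame of bar between -0.225 and 0.225 m and z of spindle_b in the frame of bar between 0.005 and 0.016 m and angular speed of spindle_b above 1 rad/s and linear speed of spindle_b above 0.008 m/s) or (y of spindle_c in the frame of bar between -0.225 and 0.225 m and z of spindle_c in the frame of bar between 0.005 and 0.016 m and angular speed of spindle_c above 1 rad/s and linear speed of spindle_c above 0.008 m/s))), for 0.1 s.
2. each of the three spindles, all still on the plate, has been rolled a full turn or so (at least 50 mm) from where it lay (y of spindle_a in the frame of bar between -0.225 and 0.225 m and z of spindle_a in the frame of bar between 0.005 and 0.016 m and distance of each of spindle_a, spindle_b, spindle_c from where it was at the start of the episode above 0.05 m and y of spindle_b in the frame of bar between -0.225 and 0.225 m and z of spindle_b in the frame of bar between 0.005 and 0.016 m and y of spindle_c in the frame of bar between -0.225 and 0.225 m and z of spindle_c in the frame of bar between 0.005 and 0.016 m), for 0.2 s.
At the end, for the whole second after the job is handed in: every bent spindle lies at rest inside the reject tray; every true one lies at rest on the plate along the stop bar, axis 5 to 15 mm from the bar's face (flush is 10 mm) and within 0.07 rad of parallel to it (((x of spindle_a_c1 in the frame of spindle_a below -0.0006 m and x of spindle_a in the frame of reject_tray between -0.095 and 0.095 m and y of spindle_a in the frame of reject_tray between -0.055 and 0.055 m and height (world z) of spindle_a below 0.04 m and linear speed of spindle_a below 0.01 m/s and angular speed of spindle_a below 0.6 rad/s) or (not (x of spindle_a_c1 in the frame of spindle_a below -0.0006 m) and y of spindle_a in the frame of bar between -0.225 and 0.225 m and z of spindle_a in the frame of bar between 0.005 and 0.016 m and x of spindle_a in the frame of bar between -0.015 and -0.005 m and angle between the y axis of spindle_a and the y axis of bar, either way round below 0.07 rad and linear speed of spindle_a below 0.01 m/s and angular speed of spindle_a below 0.6 rad/s)) and ((x of spindle_b_c1 in the frame of spindle_b below -0.0006 m and x of spindle_b in the frame of reject_tray between -0.095 and 0.095 m and y of spindle_b in the frame of reject_tray between -0.055 and 0.055 m and height (world z) of spindle_b below 0.04 m and linear speed of spindle_b below 0.01 m/s and angular speed of spindle_b below 0.6 rad/s) or (not (x of spindle_b_c1 in the frame of spindle_b below -0.0006 m) and y of spindle_b in the frame of bar between -0.225 and 0.225 m and z of spindle_b in the frame of bar between 0.005 and 0.016 m and x of spindle_b in the frame of bar between -0.015 and -0.005 m and angle between the y axis of spindle_b and the y axis of bar, either way round below 0.07 rad and linear speed of spindle_b below 0.01 m/s and angular speed of spindle_b below 0.6 rad/s)) and ((x of spindle_c_c1 in the frame of spindle_c below -0.0006 m and x of spindle_c in the frame of reject_tray between -0.095 and 0.095 m and y of spindle_c in the frame of reject_tray between -0.055 and 0.055 m and height (world z) of spindle_c below 0.04 m and linear speed of spindle_c below 0.01 m/s and angular speed of spindle_c below 0.6 rad/s) or (not (x of spindle_c_c1 in the frame of spindle_c below -0.0006 m) and y of spindle_c in the frame of bar between -0.225 and 0.225 m and z of spindle_c in the frame of bar between 0.005 and 0.016 m and x of spindle_c in the frame of bar between -0.015 and -0.005 m and angle between the y axis of spindle_c and the y axis of bar, either way round below 0.07 rad and linear speed of spindle_c below 0.01 m/s and angular speed of spindle_c below 0.6 rad/s))); the robot touches nothing.
It fails at once if a spindle that rolls true is lifted off the plate (more than 30 mm) ((not (x of spindle_a_c1 in the frame of spindle_a below -0.0006 m) and z of spindle_a in the frame of bar above 0.04 m) or (not (x of spindle_b_c1 in the frame of spindle_b below -0.0006 m) and z of spindle_b in the frame of bar above 0.04 m) or (not (x of spindle_c_c1 in the frame of spindle_c below -0.0006 m) and z of spindle_c in the frame of bar above 0.04 m)).
It fails at once if a spindle falls off the plate anywhere but into the reject tray ((height (world z) of spindle_a below 0.055 m and not (x of spindle_a in the frame of reject_tray between -0.095 and 0.095 m and y of spindle_a in the frame of reject_tray between -0.055 and 0.055 m and height (world z) of spindle_a below 0.1 m)) or (height (world z) of spindle_b below 0.055 m and not (x of spindle_b in the frame of reject_tray between -0.095 and 0.095 m and y of spindle_b in the frame of reject_tray between -0.055 and 0.055 m and height (world z) of spindle_b below 0.1 m)) or (height (world z) of spindle_c below 0.055 m and not (x of spindle_c in the frame of reject_tray between -0.095 and 0.095 m and y of spindle_c in the frame of reject_tray between -0.055 and 0.055 m and height (world z) of spindle_c below 0.1 m))).
It fails at once if a bystander is moved by more than 20 mm (distance of any of flow_meter_c0, test_plug, flask_c0, dial_indicator, wrench_c0, union_nut_c0, try_square_c0, gauge_block from where it was at the start of the episode above 0.02 m).
It also fails if it takes over 72 s, if anything falls off the work surface, if the arm or the gripper's body presses on something with over 40 N, if the wrist force passes 120 N, or if a joint passes its speed limit or range.

## Working session

There is one attempt and no reset: what is moved stays moved. The work goes in short steps, Python scripts to look and compute and a tool call to move; the robot and the scene stay as the last step left them, time stands still between calls to the robot, and variables do not carry over. Pictures are saved under pics/ and viewed, at most 10 in all, crops included, and the job is handed in when it is done.

Besides the shell and the picture viewer there is one more tool, called as name(argument=value, ...), one argument or row to a line, values as JSON. step_arm: Moves the arm, as the interface text tells. Its arguments: {"type":"object","properties":{"plan":{"type":"array"}},"required":["plan"]}

```bash
mkdir -p pics
cat > h.py <<'E'
import numpy as np, cv2
from cell import env
def proj(n,P):
    c=env.get_calibration(n);P=np.atleast_2d(np.array(P,float));E=np.array(c["extrinsics"]);K=np.array(c["K"])
    q=P@E[:3,:3].T+E[:3,3]; q=q*[1,-1,-1]; u=q@K.T; return u[:,:2]/u[:,2:]
def unproj(n,uv,z):
    c=env.get_calibration(n);E=np.array(c["extrinsics"]);K=np.array(c["K"]);uv=np.atleast_2d(np.array(uv,float))
    d=np.c_[uv,np.ones(len(uv))]@np.linalg.inv(K).T*[1,-1,-1]@E[:3,:3]
    o=-E[:3,:3].T@E[:3,3]; return o+d*((z-o[2])/d[:,2])[:,None]
E
python3 - <<'E'
from h import *
for n in("top","side"):
    cv2.imwrite(f"pics/{n}0.png",env.read_camera(n)); c=env.get_calibration(n);print(n,c.keys(),np.round(c["K"],1).tolist(),np.round(c["extrinsics"],3).tolist())
print(env.state())
E
```

```text
top dict_keys(['K', 'extrinsics']) [[416.1, 0.0, 274.2], [0.0, 416.1, 212.7], [0.0, 0.0, 1.0]] [[-0.016, -1.0, -0.003, -5.786], [0.998, -0.016, 0.054, -483.27], [-0.054, -0.002, 0.999, -1158.95], [0.0, 0.0, 0.0, 1.0]]
side dict_keys(['K', 'extrinsics']) [[456.1, 0.0, 278.6], [0.0, 456.1, 203.9], [0.0, 0.0, 1.0]] [[0.999, -0.041, 0.015, -471.087], [0.015, 0.641, 0.767, -35.704], [-0.041, -0.766, 0.641, -1382.911], [0.0, 0.0, 0.0, 1.0]]
{'t': 0.1, 'joints': array([-1.28459063e+00,  4.91487348e-01,  1.55936514e+00,  8.95795986e-06,
        1.09172089e+00, -1.05592224e-01]), 'qvel': array([ 0.00128795, -0.00126981, -0.00170958, -0.00050269,  0.00163894,
        0.00012942]), 'tau': array([ 2.74296210e-03, -6.13624263e+01, -2.58606988e+01,  6.94136764e-02,
        4.69950575e-02, -4.54243730e-05]), 'eef_pos': array([ 238.62492167, -577.42722056,  214.13565192]), 'tcp_rot': array([-3.14061824e+00, -1.11264978e-04,  3.91793736e-01]), 'ft_force': array([-0.17167871, -0.12841253,  0.25444524]), 'moment': array([-0.03143013,  0.07366875,  0.00898243]), 'grip_force': 0.0, 'opening': 1.0024401249164128}
```

View pics/top0.png

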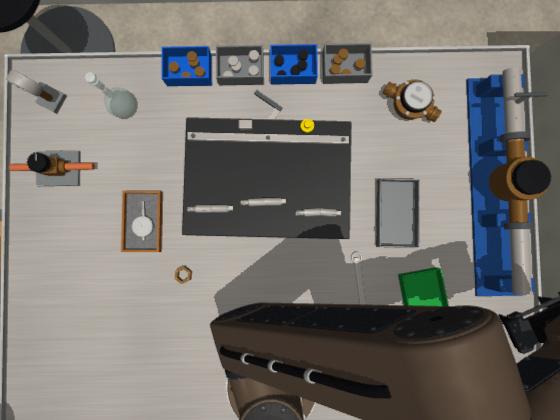

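View pics/side0.png

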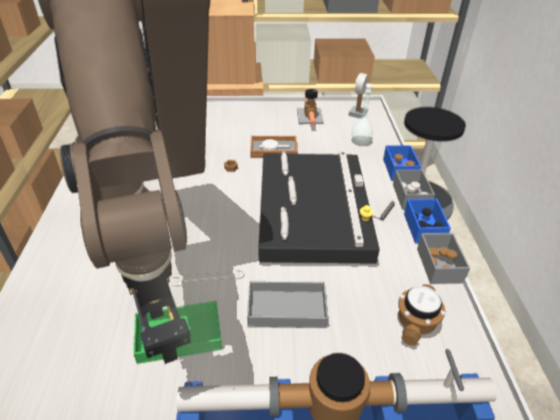

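The top view shows three spindles near (210,209), (263,202) and (318,212), with the bar from (190,136) to (348,140). Two trays could be the reject tray. The one at (397,213) is grey and beside the plate, on the side away from the dial case (142,222), so it fits. The one at (423,290) is green and is not meant. Next I measure these and confirm them in an enlarged crop.

```bash
cat >> h.py <<'E'
def blobs(im):
    g=cv2.cvtColor(im,cv2.COLOR_BGR2GRAY);m=np.zeros_like(g);m[147:236,188:348]=1
    t=((g>110)&(m>0)).astype(np.uint8); n,l,s,c=cv2.connectedComponentsWithStats(t)
    out=[]
    for i in range(1,n):
        if s[i,4]<60: continue
        p=np.argwhere(l==i)[:,::-1].astype(np.float32); w=unproj("top",p,80)[:,:2]
        (cx,cy),_,_=cv2.minAreaRect(w.astype(np.float32)); vx,vy,_,_=cv2.fitLine(w.astype(np.float32),cv2.DIST_L2,0,.01,.01).ravel()
        pr=(w-[cx,cy])@[vx,vy]; out.append((round(cx),round(cy),round(float(np.arctan2(-vx*np.sign(vy),abs(vy))),3),round(float(np.ptp(pr))),int(s[i,4]),w.mean(0).round(1).tolist()))
    return out
E
python3 - <<'E'
from h import *
im=cv2.imread("pics/top0.png")
for b in blobs(im): print(b)
print("plate corners",unproj("top",[(187,118),(351,122),(349,239),(183,235)],70).round(0).tolist())
print("bar foot ends",unproj("top",[(191,139.5),(349,143.5)],70).round(0).tolist(), "top z86",unproj("top",[(191,139.5),(349,143.5)],86).round(0).tolist())
print("tray",unproj("top",[(376,179),(418,179),(419,247),(376,245)],40).round(0).tolist())
# side check of spindles
print("side",unproj("side",[(285,163),(292,190),(284,222)],80).round(0).tolist())
print("bar side",unproj("side",[(340,153),(355,244)],86).round(0).tolist())
c=im[110:255,175:430];cv2.imwrite("pics/crop.png",cv2.resize(c,None,fx=3.1,fy=3.1,interpolation=cv2.INTER_CUBIC))
E
```

```text
(510, 16, 0.019, 117, 269, [510.1, 14.0])
(495, 157, -0.005, 117, 274, [494.6, 155.1])
(481, -130, -0.019, 117, 263, [479.4, -130.8])
plate corners [[741.0, 219.0, 70.0], [723.0, -226.0, 70.0], [407.0, -212.0, 70.0], [424.0, 231.0, 70.0]]
bar foot ends [[682.0, 208.0, 70.0], [664.0, -219.0, 70.0]] top z86 [[678.0, 205.0, 86.0], [661.0, -216.0, 86.0]]
tray [[570.0, -296.0, 40.0], [568.0, -412.0, 40.0], [381.0, -408.0, 40.0], [389.0, -291.0, 40.0]]
side [[497.0, 154.0, 80.0], [511.0, 13.0, 80.0], [480.0, -129.0, 80.0]]
bar side [[682.0, 199.0, 86.0], [659.0, -225.0, 86.0]]
```

View pics/crop.png

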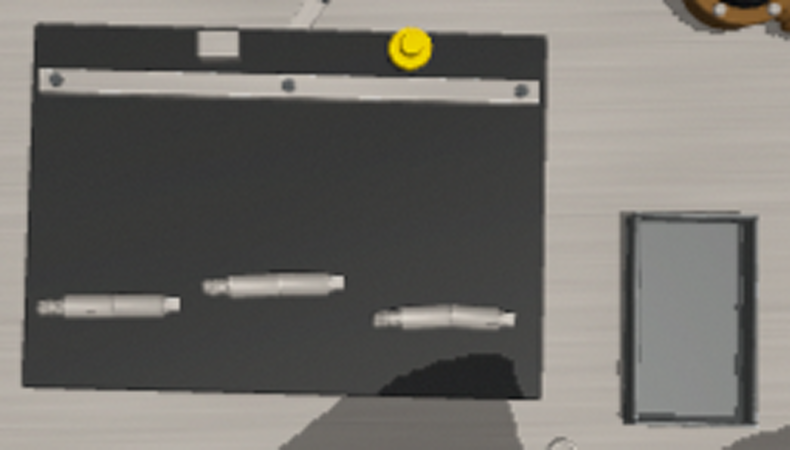

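The crop confirms the layout: grey reject tray at top-image (397,213), three spindles with the threaded end at +y, gauge block and yellow plug behind the bar. The plate's yaw is about -0.042. I'll start with the right spindle, and go behind it with the fingers half open so they push at two points.

step_arm(
  plan=[
    [[360,-331,0,25,0],[360,-331,0,25,0],[360,-331,0,25,0],[360,-331,0,25,0],[360,-331,0,25,0],[360,-331,0,25,0],[360,-331,0,25,0],[360,-331,0,25,0]],
  ],
)

```text
t: 0.77
eef_pos: [379.6, -273.5, 214.6]
tcp_rot: [-3.142, 0.0, -0.045]
ft_force: [1.1, -0.3, -0.1]
opening: 0.52
grip_force: 0.0
```

step_arm(
  plan=[
    [[35,-80,30,0,0],[45,-125,70,0,0],[48,-130,100,0,0],[48,-130,100,0,0],[48,-130,100,0,0]],
  ],
)

```text
t: 1.18
eef_pos: [432.2, -143.9, 111.2]
tcp_rot: [-3.139, 0.005, -0.042]
ft_force: [0.8, 0.6, 0.7]
opening: 0.503
grip_force: 0.0
```

step_arm(
  plan=[
    [[9,-7,0,0,0],[9,-7,15,0,0],[9,-7,25,0,0],[9,-7,25,0,0]],
  ],
)

```text
t: 1.52
eef_pos: [442.7, -141.7, 89.3]
tcp_rot: [-3.141, 0.001, -0.045]
ft_force: [-1.3, 0.2, 0.5]
opening: 0.504
grip_force: 0.0
```

step_arm(
  plan=[
    [[0,-7,10,0,0],[0,-7,13,0,0],[0,-7,13,0,0]],
  ],
)

```text
t: 1.77
eef_pos: [443.0, -134.6, 77.1]
tcp_rot: [3.141, -0.0, -0.045]
ft_force: [-0.6, 0.1, 0.2]
opening: 0.502
grip_force: 0.0
```

step_arm(
  plan=[
    [[6,0,0,0,0],[12,0,0,0,0],[16,0,0,0,0],[20,0,0,0,0],[26,0,0,0,0],[34,0,0,0,0],[44,0,0,0,0],[56,0,0,0,0]],
  ],
)

```text
t: 2.43
eef_pos: [499.4, -136.6, 76.7]
tcp_rot: [3.142, 0.0, -0.045]
ft_force: [-2.9, -0.6, 2.0]
opening: 0.501
grip_force: 1.1
```

step_arm(
  plan=[
    [[13,0,0,0,0],[26,0,0,0,0],[39,0,0,0,0],[39,0,0,0,0],[35,0,0,0,0],[30,0,0,0,0],[30,0,-10,0,0],[30,0,-20,0,0]],
  ],
)

```text
t: 3.1
eef_pos: [527.7, -137.9, 97.2]
tcp_rot: [-3.141, 0.001, -0.045]
ft_force: [0.5, -0.5, 0.8]
opening: 0.5
grip_force: 0.0
```

Run:
```python
from h import *
s=env.state();print(s['t'],s['eef_pos'])
for i in range(2):
    a=env.read_camera("top");b=env.read_camera("side");print(blobs(a))
cv2.imwrite("pics/p1.png",np.vstack([a[100:300,150:450],b[100:300,200:500]]))
```

```text
3.1 [ 527.71793845 -137.86636087   97.23596336]
[(509, 17, 0.022, 120, 193, [510.0, 23.7]), (497, 186, -0.018, 59, 94, [494.3, 186.6])]
[(509, 17, 0.021, 120, 194, [510.0, 24.0]), (497, 186, -0.019, 59, 95, [494.3, 186.6])]
```

View pics/p1.png

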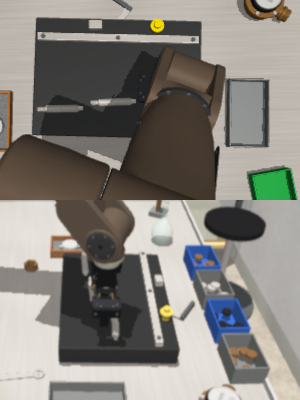

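Side view: the right spindle lies at about side px (313,228), just ahead of the fingers. It hardly rolled on after being let go. I'll work out its position.

Run:
```python
from h import *
b=env.read_camera("side");print(env.state()['t'])
c=b[180:260,280:350];g=c.mean(2)
t=(g>120).astype(np.uint8);n,l,s,cc=cv2.connectedComponentsWithStats(t)
for i in range(1,n):
    if s[i,4]>15: print(s[i],unproj("side",[cc[i]+[280,180]],80).round(0))
```

```text
3.35
[ 8  0  4  7 23] [[506.  49.  80.]]
[ 64   0   6  32 110] [[676.   5.  80.]]
[32 39  7 20 96] [[ 563. -159.   80.]]
```

It went only about 5 mm past the end of the push, so it looks bent. Next is the middle spindle.

step_arm(
  plan=[
    [[-10,0,-20,0,0],[-35,-40,-20,0,0],[-55,-80,-20,0,0],[-63,-120,-20,0,0],[-63,-147,-20,0,0],[-63,-147,-10,0,0],[-63,-147,0,0,0],[-63,-147,0,0,0]],
  ],
)

```text
t: 4.02
eef_pos: [471.4, 12.4, 95.3]
tcp_rot: [-3.142, 0.002, -0.043]
ft_force: [-0.7, 0.2, -0.1]
opening: 0.5
grip_force: 0.0
```

step_arm(
  plan=[
    [[0,0,10,0,0],[0,0,19,0,0],[0,0,19,0,0],[6,0,19,0,0],[12,0,19,0,0],[16,0,19,0,0],[20,0,19,0,0],[26,0,19,0,0]],
  ],
)

```text
t: 4.68
eef_pos: [498.4, 10.5, 77.8]
tcp_rot: [3.142, 0.0, -0.045]
ft_force: [-0.9, 0.7, 0.6]
opening: 0.503
grip_force: 0.5
```

step_arm(
  plan=[
    [[8,0,0,0,0],[18,0,0,0,0],[30,0,0,0,0],[43,0,0,0,0],[56,0,0,0,0],[69,0,0,0,0],[69,0,0,0,0],[65,0,0,0,0]],
  ],
)

```text
t: 5.35
eef_pos: [563.9, 7.6, 77.4]
tcp_rot: [3.141, -0.001, -0.045]
ft_force: [-0.6, -0.0, 0.0]
opening: 0.503
grip_force: 0.0
```

step_arm(
  plan=[
    [[-10,0,-5,0,0],[-20,0,-20,0,0],[-40,-40,-20,0,0],[-55,-80,-20,0,0],[-55,-120,-20,0,0],[-55,-130,-20,0,0]],
  ],
)

```text
t: 5.85
eef_pos: [511.7, 143.6, 98.4]
tcp_rot: [-3.141, -0.0, -0.042]
ft_force: [-0.6, -0.2, 0.4]
opening: 0.5
grip_force: 0.0
```

Run:
```python
from h import *
s=env.state();print(s['t'],s['eef_pos'])
a=env.read_camera("top");b=env.read_camera("side");print(blobs(a))
cv2.imwrite("pics/p2.png",np.vstack([a[100:300,150:450],b[100:300,200:500]]))
```

```text
5.85 [511.7302079  143.57776405  98.40711766]
[(629, 14, -0.025, 118, 277, [629.2, 12.4]), (564, -135, -0.041, 117, 257, [563.3, -135.8])]
```

View pics/p2.png

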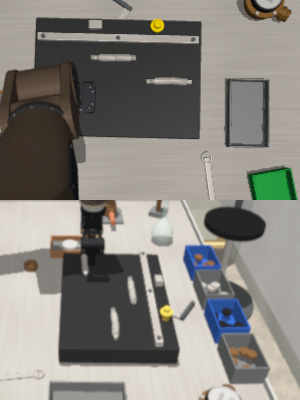

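The top view has the middle spindle at crop (113,57), world (629,12). It rolled on about 41 mm after the push, so it is true. The right one, at (564,-135), stopped at once and looks bowed, so it is bent. Now the left one.

step_arm(
  plan=[
    [[-30,-7,0,0,0],[-55,-7,0,0,0],[-55,-7,0,0,0],[-55,-7,12,0,0],[-55,-7,21,0,0],[-55,-7,21,0,0]],
  ],
)

```text
t: 6.45
eef_pos: [458.7, 148.4, 75.4]
tcp_rot: [3.141, 0.002, -0.046]
ft_force: [-0.3, -0.5, -0.3]
opening: 0.501
grip_force: 0.0
```

step_arm(
  plan=[
    [[6,0,0,0,0],[12,0,0,0,0],[16,0,0,0,0],[20,0,0,0,0],[26,0,0,0,0],[34,0,0,0,0],[44,0,0,0,0],[56,0,0,0,0]],
  ],
)

```text
t: 7.12
eef_pos: [516.0, 146.9, 76.7]
tcp_rot: [3.141, 0.0, -0.044]
ft_force: [-0.2, -0.1, 0.7]
opening: 0.503
grip_force: 0.3
```

step_arm(
  plan=[
    [[13,0,0,0,0],[26,0,0,0,0],[39,0,0,0,0],[39,0,0,0,0],[35,0,0,0,0],[25,0,0,0,0],[15,0,-10,0,0],[5,0,-30,0,0]],
  ],
)

```text
t: 7.78
eef_pos: [517.3, 146.6, 105.1]
tcp_rot: [3.141, 0.005, -0.044]
ft_force: [0.6, -0.2, -0.2]
opening: 0.503
grip_force: 0.0
```

step_arm(
  plan=[
    [[-20,0,-20,0,0],[-20,40,-20,0,0],[-20,80,-20,0,0],[-20,120,-20,0,0],[-20,150,-20,0,0],[-20,150,-20,0,0]],
  ],
)

```text
t: 8.28
eef_pos: [492.1, -5.7, 126.8]
tcp_rot: [3.141, 0.0, -0.048]
ft_force: [-0.9, 0.6, 0.4]
opening: 0.499
grip_force: 0.0
```

Run:
```python
from h import *
s=env.state();print(s['t'],s['eef_pos'])
a=env.read_camera("top");b=env.read_camera("side");print(blobs(a))
cv2.imwrite("pics/p3.png",np.vstack([a[100:300,150:450],b[100:300,200:500]]))
```

```text
8.2833 [492.05390136  -5.7249718  126.758389  ]
[(629, 14, -0.025, 118, 277, [629.2, 12.4]), (615, 153, -0.04, 118, 265, [615.7, 150.6]), (564, -145, -0.055, 96, 224, [563.2, -143.5])]
```

View pics/p3.png

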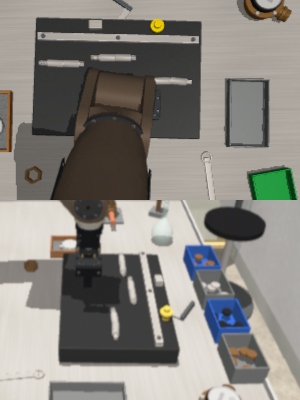

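The left spindle, at crop (62,62) and world (615,151), rolled on about 42 mm, so it is true too. All three have been tried and only the right one is bent. I now press the middle one gently to the bar (flush TCP x about 644).

step_arm(
  plan=[
    [[40,-20,0,0,0],[75,-20,0,0,0],[98,-20,0,0,0],[98,-20,20,0,0],[98,-20,40,0,0],[98,-20,49,0,0],[98,-20,49,0,0]],
  ],
)

```text
t: 8.97
eef_pos: [590.8, 14.7, 75.7]
tcp_rot: [-3.141, 0.004, -0.043]
ft_force: [0.8, -0.2, 0.7]
opening: 0.503
grip_force: 0.0
```

step_arm(
  plan=[
    [[6,0,0,0,0],[12,0,0,0,0],[17,0,0,0,0],[22,0,0,0,0],[27,0,0,0,0],[32,0,0,0,0],[37,0,0,0,0],[42,0,0,0,0]],
  ],
)

```text
t: 9.63
eef_pos: [634.9, 11.4, 77.7]
tcp_rot: [3.142, -0.0, -0.045]
ft_force: [-0.5, -0.2, 0.6]
opening: 0.503
grip_force: 0.3
```

step_arm(
  plan=[
    [[3,0,0,0,0],[6,0,0,0,0],[8,0,0,0,0],[8,0,0,0,0],[8,0,0,0,0]],
  ],
)

```text
t: 10.05
eef_pos: [639.1, 11.3, 77.3]
tcp_rot: [3.141, 0.008, -0.044]
ft_force: [-17.9, -1.2, 9.2]
opening: 0.5
grip_force: 8.3
```

Contact with the bar at 18 N. I back off slowly and go to the left spindle.

step_arm(
  plan=[
    [[-3,0,0,0,0],[-6,0,0,0,0],[-12,0,0,0,0],[-25,0,0,0,0],[-45,0,-5,0,0],[-60,0,-30,0,0],[-65,-40,-30,0,0],[-65,-80,-30,0,0]],
  ],
)

```text
t: 10.72
eef_pos: [580.5, 93.4, 109.0]
tcp_rot: [-3.142, -0.002, -0.048]
ft_force: [0.8, 0.5, 0.7]
opening: 0.502
grip_force: 0.0
```

Run:
```python
from h import *
a=env.read_camera("top");print(blobs(a),env.state()['eef_pos'])
```

```text
[(655, -4, -0.01, 88, 60, [654.8, -1.5]), (564, -135, -0.04, 117, 258, [563.3, -135.9])] [580.64631233 100.27153629 108.60002754]
```

step_arm(
  plan=[
    [[-3,-25,0,0,0],[-3,-47,0,0,0],[-3,-47,15,0,0],[-3,-47,32,0,0],[-3,-47,32,0,0]],
  ],
)

```text
t: 11.18
eef_pos: [578.7, 141.3, 73.2]
tcp_rot: [3.141, 0.003, -0.044]
ft_force: [-1.1, 0.7, -0.5]
opening: 0.5
grip_force: 0.0
```

step_arm(
  plan=[
    [[8,0,0,0,0],[14,0,0,0,0],[19,0,0,0,0],[24,0,0,0,0],[30,0,0,0,0],[36,0,0,0,0],[42,0,0,0,0],[48,0,0,0,0]],
  ],
)

```text
t: 11.85
eef_pos: [628.7, 138.8, 75.7]
tcp_rot: [3.142, -0.0, -0.045]
ft_force: [-0.5, 0.1, 0.4]
opening: 0.5
grip_force: 0.4
```

step_arm(
  plan=[
    [[5,0,0,0,0],[9,0,0,0,0],[13,0,0,0,0],[16,0,0,0,0],[18,0,0,0,0],[18,0,0,0,0]],
  ],
)

```text
t: 12.35
eef_pos: [644.1, 138.2, 75.3]
tcp_rot: [3.141, 0.005, -0.044]
ft_force: [-10.5, -0.4, 4.7]
opening: 0.497
grip_force: 5.0
```

step_arm(
  plan=[
    [[-3,0,0,0,0],[-6,0,0,0,0],[-12,0,0,0,0],[-25,0,0,0,0],[-45,0,-5,0,0],[-60,0,-30,0,0],[-70,30,-65,0,0],[-75,60,-100,0,0]],
  ],
)

```text
t: 13.02
eef_pos: [568.0, 88.5, 168.4]
tcp_rot: [3.141, 0.002, -0.042]
ft_force: [0.4, -0.1, 1.2]
opening: 0.5
grip_force: 0.0
```

step_arm(
  plan=[
    [[0,40,0,-7,1],[0,80,0,-14,1],[0,120,0,-21,1],[0,160,0,-28,1],[0,200,0,-35,1],[0,210,0,-42,1],[0,210,0,-49,1],[0,210,0,-56,1]],
  ],
)

```text
t: 13.68
eef_pos: [560.1, -123.2, 167.9]
tcp_rot: [3.141, -0.0, 0.913]
ft_force: [0.5, -0.5, -0.8]
opening: 0.982
grip_force: 0.0
```

step_arm(
  plan=[
    [[0,0,0,-7,1],[0,0,0,-14,1],[0,0,0,-21,1],[0,0,0,-28,1],[0,0,0,-34,1],[0,0,0,-34,1],[0,0,0,-34,1]],
  ],
)

```text
t: 14.27
eef_pos: [560.4, -121.7, 168.0]
tcp_rot: [3.141, 0.0, 1.499]
ft_force: [0.1, -0.8, 0.0]
opening: 1.004
grip_force: 0.0
```

```bash
sed -i 's/m\[147:236/m[143:236/' h.py
python3 - <<'E'
from h import *
a=env.read_camera("top");print(blobs(a),env.state()['eef_pos'],env.state()['tcp_rot'])
cv2.imwrite("pics/p4.png",cv2.resize(a[110:255,175:430],None,fx=3,fy=3))
E
```

```text
[(664, 150, -0.036, 118, 191, [664.7, 145.6]), (660, 15, -0.039, 115, 213, [661.0, 16.1])] [ 560.43060155 -121.70945591  167.99648569] [3.14134630e+00 1.49196764e-04 1.49882422e+00]
```

View pics/p4.png

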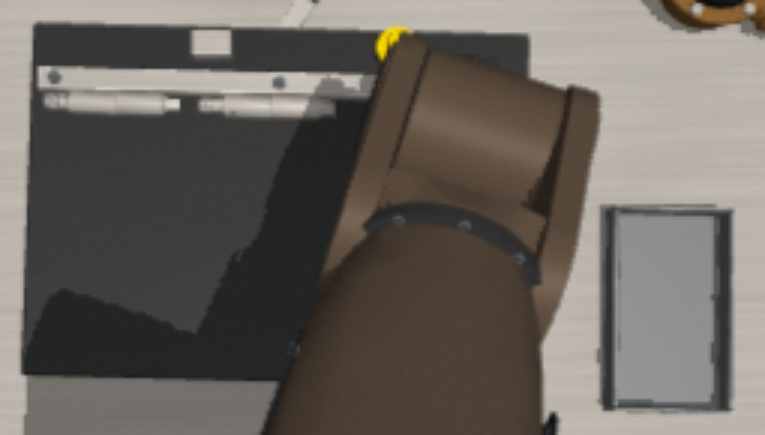

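Both true spindles, at crop (112,103) and (265,105), lie flush along the bar. Now I go down over the bent one at (563,-138).

step_arm(
  plan=[
    [[-16,4,0,-2,1],[-16,4,30,-2,1],[-16,4,60,-2,1],[-16,4,80,-2,1],[-16,4,90,-2,1],[-16,4,94,-2,1],[-16,4,94,-2,1]],
  ],
)

```text
t: 14.9
eef_pos: [563.5, -138.0, 73.7]
tcp_rot: [-3.141, -0.0, 1.536]
ft_force: [-0.7, 0.9, 0.5]
opening: 0.996
grip_force: 0.0
```

step_arm(
  plan=[
    [[0,0,0,0,0],[0,0,0,0,-0.6],[0,0,0,0,-1],[0,0,0,0,-1],[0,0,0,0,-1],[0,0,0,0,-1],[0,0,0,0,-1],[0,0,0,0,-1]],
  ],
)

```text
t: 15.57
eef_pos: [563.5, -138.0, 74.0]
tcp_rot: [3.142, 0.0, 1.537]
ft_force: [0.2, -0.6, -0.1]
opening: 0.497
grip_force: 0.0
```

step_arm(
  plan=[
    [[0,0,0,0,-1],[0,0,0,0,-1],[0,0,0,0,-1],[0,0,0,0,-1],[0,0,0,0,-1],[0,0,0,0,-1]],
  ],
)

```text
t: 16.07
eef_pos: [563.4, -138.0, 73.9]
tcp_rot: [-3.141, 0.0, 1.537]
ft_force: [-0.2, 0.9, -0.9]
opening: 0.202
grip_force: 30.0
```

Gripped (19 mm, 30 N). I lift it, turn it along the tray's long side and carry it to the tray centre (477,-352).

step_arm(
  plan=[
    [[0,0,-20,0,-1],[0,0,-50,0,-1],[0,0,-80,0,-1],[-20,-8,-80,7,-1],[-45,-18,-80,14,-1],[-75,-28,-80,21,-1],[-105,-38,-80,28,-1],[-135,-48,-80,35,-1]],
  ],
)

```text
t: 16.73
eef_pos: [510.2, -272.3, 153.9]
tcp_rot: [-3.141, 0.0, 0.921]
ft_force: [0.4, 0.0, -2.8]
opening: 0.203
grip_force: 30.0
```

Run:
```python
from h import *
s=env.state();p=s['eef_pos'];y=s['tcp_rot'][2];d=np.array([477,-352])-p[:2]
print(p,y,s['opening'],s['grip_force'],"tool dx,dy",d@[np.cos(y),np.sin(y)],d@[np.sin(y),-np.cos(y)],"turn",np.degrees(y+.02))
```

```text
[ 510.23022885 -272.34853427  153.86743734] 0.9210866694537925 0.2028102873001439 29.97491955757141 tool dx,dy -83.5260355673458 21.725687190248024 turn 53.92029431572548
```

step_arm(
  plan=[
    [[-25,6,0,7,-1],[-50,12,0,14,-1],[-75,18,0,21,-1],[-83,22,0,28,-1],[-83,22,0,35,-1],[-83,22,0,42,-1],[-83,22,0,49,-1],[-83,22,0,54,-1]],
  ],
)

```text
t: 17.4
eef_pos: [478.5, -350.9, 153.6]
tcp_rot: [-3.141, 0.001, -0.023]
ft_force: [-0.1, -0.2, -2.5]
opening: 0.203
grip_force: 30.0
```

step_arm(
  plan=[
    [[0,0,0,0,-1],[0,0,30,0,-1],[0,0,60,0,-1],[0,0,85,0,-1],[0,0,100,0,-1],[0,0,100,0,-1]],
  ],
)

```text
t: 17.9
eef_pos: [477.5, -349.8, 50.7]
tcp_rot: [-3.138, 0.004, -0.013]
ft_force: [-0.3, 0.4, -4.6]
opening: 0.203
grip_force: 30.0
```

Run:
```python
from h import *
b=env.read_camera("side");print(env.state()['eef_pos'],env.state()['ft_force'])
cv2.imwrite("pics/p5.png",cv2.resize(b[200:350,200:370],None,fx=3,fy=3))
```

```text
[ 478.13808522 -350.37973752   52.61939626] [ 0.05893651 -0.20024688 -2.08193112]
```

View pics/p5.png

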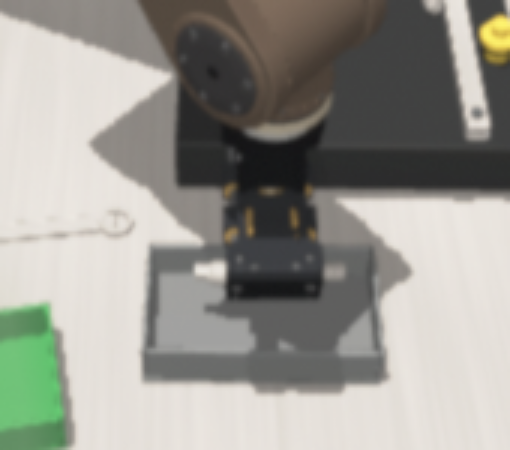

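The spindle is over the tray, within its walls and along its length (crop 195–345 of 150–380). I lower it and let go with a modest opening.

step_arm(
  plan=[
    [[0,0,15,0,-1],[0,0,28,0,-1],[0,0,36,0,-1],[0,0,41,0,-1],[0,0,41,0,-1]],
  ],
)

```text
t: 18.37
eef_pos: [478.8, -351.0, 12.9]
tcp_rot: [-3.142, 0.0, -0.015]
ft_force: [-0.6, -0.3, -1.7]
opening: 0.202
grip_force: 30.0
```

step_arm(
  plan=[
    [[0,0,0,0,-0.4],[0,0,0,0,-0.3],[0,0,0,0,-0.3],[0,0,0,0,-0.3],[0,0,-10,0,-0.3],[0,0,-40,0,-0.3],[0,0,-80,0,-0.3],[0,0,-120,0,-0.3]],
  ],
)

```text
t: 19.03
eef_pos: [478.3, -350.6, 134.7]
tcp_rot: [-3.141, 0.001, -0.016]
ft_force: [-0.2, 0.4, -0.3]
opening: 0.348
grip_force: 0.0
```

step_arm(
  plan=[
    [[-30,0,-20,0,-0.3],[-60,0,-20,0,-0.3],[-60,35,-20,0,-0.3],[-60,70,-20,0,-0.3],[-60,110,-20,0,-0.3],[-60,140,-20,0,-0.3],[-60,140,-20,0,-0.3]],
  ],
)

```text
t: 19.62
eef_pos: [415.8, -494.9, 153.7]
tcp_rot: [3.139, -0.001, -0.019]
ft_force: [0.2, 0.0, -0.5]
opening: 0.348
grip_force: 0.0
```

Run:
```python
from h import *
a=env.read_camera("top");b=env.read_camera("side");s=env.state();print(s['t'],s['eef_pos'],s['opening'],blobs(a))
x=cv2.resize(a[110:260,170:430],None,fx=2.2,fy=2.2);y=cv2.resize(b[140:340,230:400],None,fx=1.2,fy=1.2)
o=np.zeros((x.shape[0]+y.shape[0],x.shape[1],3),np.uint8);o[:x.shape[0]]=x;o[x.shape[0]:,:y.shape[1]]=y
cv2.imwrite("pics/p6.png",o)
```

```text
19.7167 [ 416.0030007  -490.42449345  153.28030926] 0.35228001316204804 [(664, 150, -0.036, 118, 191, [664.7, 145.6]), (660, 12, -0.036, 121, 244, [660.8, 9.3])]
```

View pics/p6.png

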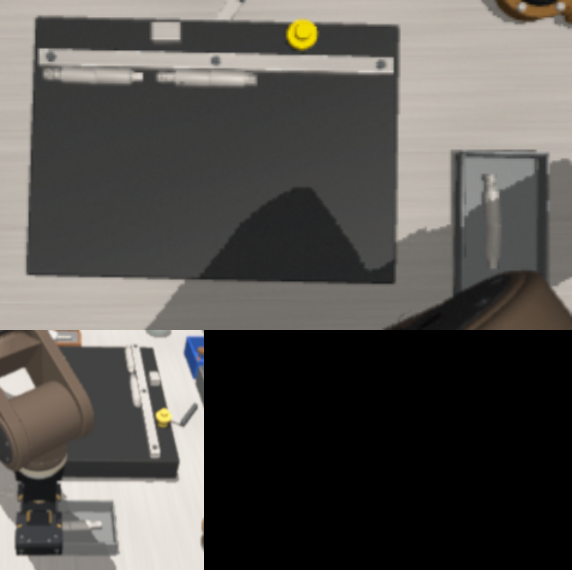

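The bent spindle lies on the tray floor, at crop (491,222). The two true ones lie parallel along the bar at crop (93,75) and (207,78). I let it settle, then hand in.

step_arm(
  plan=[
    [[0,0,0,0,-0.3],[0,0,0,0,-0.3],[0,0,0,0,-0.3],[0,0,0,0,-0.3],[0,0,0,0,-0.3],[0,0,0,0,-0.3],[0,0,0,0,-0.3],[0,0,0,0,-0.3]],
  ],
)

```text
t: 20.38
eef_pos: [416.5, -489.9, 153.0]
tcp_rot: [3.142, 0.0, -0.016]
ft_force: [-0.0, 0.3, -0.4]
opening: 0.348
grip_force: 0.0
```

```bash
python3 -c "
from cell import env
print(env.job_done())"
```

```text
the job is handed in; nothing more can be done
None
```

I rolled all three spindles and handed the job in at about 20 s (no verdict came back): the right-hand one is bent and lies in the grey reject tray, and the other two rolled true and lie flush along the stop bar.

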